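Centre the wobbly brass stamp on its striking block

ROBOT

A 6-joint arm with a two-finger parallel gripper is mounted at the origin on the work surface. World frame = base frame: x ahead of the robot, y to its left, z up, the work surface at z = 0. Lengths are in m, angles in degrees, forces in N, time in s.
With the tool pointing down it reaches from about 0.4 to 0.825 m from the base axis. Payload 7 kg.
Tool frame: the origin (TCP) lies on the centre line of the jaws, within the pads' length; the fingertips stand 11 mm ahead of it and the grasp point (between the pads) lies 8 mm behind it; z points along the fingers, y is the direction in which the jaws open and shut (so a half turn about z gives the same grasp; the last joint's range is limited). The gripper opens to 85 mm and grips with 20 to 120 N. Pads are 22 mm wide; open, the fingers measure 114 mm over their backs; the gripper's body (76 mm by 85 mm) begins 54 mm behind the grasp point. The pads swing forward as they close: fully open they stand 13 mm farther back than shut.
Start: joints at [-50.701, 20.546, 0.682, 0, -70.136, -16.507], TCP at [0.261, -0.622, 0.242] pointing down, gripper open.
Joint ranges: [-176.03, 176.03], [-82.01, 121.73], [-58.28, 71.71], [-173.87, 95.51], [-174.79, -0.11], [-173.66, 173.66]. Speed limits (degrees/s): [136.94, 136.94, 172.46, 180, 180, 180].

INTERFACE

Orientations are given as [roll, pitch, yaw] about the fixed x, y, z axes, in that order (R = Rz(yaw) Ry(pitch) Rx(roll)).
In Python, from plant import manip, vision, job gives the robot as it stands.
- The arm moves only by the tool servo_tool, never from a script. Its argument "steps" is a list of rows, each an object of numbers: "dx", "dy", "dz": the shift along the tool's x, y, z in mm; "spin": the turn about the tool's z in degrees; "grip": the closure, from 0 (fully open) to 1 (shut). In form: [{"dx": .., "dy": .., "dz": .., "spin": .., "grip": ..}, ...]. A call has 1 to 8 rows; each row is the pose to reach, as a shift and turn from the pose measured when the call began, along the tool's axes at that moment; what a row does not reach only later rows make up. A row lasts 1/12 s, in which the tool goes at most 41.7 mm and 7.16 degrees, less where a joint would pass 70% of its speed; a pose out of reach is approached as far as the arm can. A call with a gripper value outside its range is refused whole. The fingers move at their own pace and stop on an object; the grip force is fixed at half the most. Time passes only in rows, so rows that repeat a pose let the fingers close. It gives the time, the measured TCP pose, the force and the opening at its end, in the units of the state.
- manip.sense(): the state, without advancing time (a new reading comes with each control period).
- vision.grab_frame(name): name is "scene" or "top" or "wrist"; returns (picture, depth): 400x640x3 uint8, blue, green, red; 400x640 float32, m along the optical axis (not along the pixel's ray), 0 where there is no reading.
- vision.camera_model(name): a dict with "mtx" (3x3 intrinsics, pixels), "R" (3x3) and "t" (3): a world point X has camera coordinates R X + t. Camera axes: x right, y down, z forward; pixel columns grow to the right and rows downward; lengths in m; the calibration is good to about 2 mm. A picture is of the moment at which its call begins: read the wrist's pose just before it. camera_model takes no time and is no camera call; for the wrist camera it gives the pose at the moment of the call.
- job.sign_off(): hands the job in, once; it reports no verdict.
The state is a dict: "time": time; "qpos": joint angles; "dq": joint speeds; "joint_efforts": joint torques, N m; "eef_pos": TCP position; "eef_rot": TCP orientation; "force": force on the tool from outside, world axes, zero at the start; "torque": the same for the moment, N m; "finger_gap": finger opening in m.
Only numpy, scipy, OpenCV 4.12 (cv2) and the standard library are available. Lean on these libraries where they do the work, as an engineer would, in place of code of your own. Each camera call takes 0.05 s, during which the arm holds its last target.

TASK

The top-heavy brass stamp has been left near the edge of the round steel striking block. Nudge it with light, low touches of the fingertips until it stands upright in the middle of the block, ready to be struck, then take the hand away. Do not grip or lift it, do not knock it over or off, and leave everything else on the bench as it is.

Things in the scene. Friction and masses are not known exactly. Their poses are not given: they have to be found in the camera images.
- stamp: Loose brass stamp, top-heavy, round, 56 mm tall, about 0.2 kg, standing on a flat foot 28 mm in diameter. Upwards: belly 36 mm in diameter from 7 to 16 mm above the underside (its widest part: pushed here it slides, and stops when the push stops; pushed higher it topples), neck 16 mm in diameter from 24 to 36 mm, head 30 mm in diameter from 42 mm up. Origin: centre of the underside; z up its axis.
- round_block: Round dark steel striking block, 84 mm diameter, 45 mm tall, flat top, fixed to the bench, on a 3 mm cutting mat. The stamp starts on its top, off centre by 14 to 25 mm in any direction. Origin: centre of the underside; z up.
- block_top (a point): Centre of the flat top face of the round block (48 mm above the bench), where the stamp's underside centre belongs.
- square_block: Square pale wooden block, 85 x 85 x 45 mm, fixed to the bench beside the round one. Leave alone. Origin: centre of the underside.
- mandrel: Loose pointed steel cone, 34 mm diameter at the foot, 55 mm tall, standing on the square block. Leave alone. Origin: centre of the underside.
- maul: White-headed round maul with a dark wooden handle lying near the far edge of the mat, about 240 mm long, 52 mm thick. Leave alone. Origin: end of the head, at bench level; x along the handle.
- hammer: Hammer, about 280 mm long, lying on the bench to the left of the mat. Leave alone.
- driver: Screwdriver, 150 mm long, lying between the two blocks, lower than the blocks. Leave alone.
- spool: Empty wooden spool, 40 mm diameter, 40 mm tall, standing nearer to the robot than the blocks. Leave alone. Origin: centre of the underside.
- rivet_cup: Small white bowl, 64 mm diameter, 35 mm tall, standing beyond the blocks. Leave alone. Origin: centre of the underside.
- slicker: Dark wooden bar, 30 x 90 x 18 mm, lying on the right of the mat. Leave alone. Origin: centre of the underside.
- oil_jar: Small amber jar with a lid, 60 mm diameter, 75 mm tall, standing at the far left of the mat. Leave alone. Origin: centre of the underside.
Things that resemble listed ones, but are neither listed nor needed, are in the scene too. What is shaped like the round_block but blue is not meant.

How it is judged:
By the outcome, as a careful person would: the job done as asked, in the order asked, and still so for the second after the job is handed in, with the robot touching nothing.
It also fails if it takes over 51 s, if anything falls off the work surface, if the arm or the gripper's body presses on something with over 40 N, if the wrist force passes 120 N, or if a joint passes its speed limit or range.

## Working session

There is one attempt and no reset: what is moved stays moved. The work goes in short steps, Python scripts to look and compute and a tool call to move; the robot and the scene stay as the last step left them, time stands still between calls to the robot, and variables do not carry over. Pictures are saved under pics/ and viewed, and the job is handed in when it is done.

Besides the shell and the picture viewer there is one more tool, called by a JSON object that holds its "op" and its "data", one argument or row to a line. servo_tool: Moves the arm, as the interface text tells. Its arguments: {"type":"object","properties":{"steps":{"type":"array","items":{"type":"object","properties":{"dx":{"type":"number"},"dy":{"type":"number"},"dz":{"type":"number"},"spin":{"type":"number"},"grip":{"type":"number"}}}}},"required":["steps"]}

```bash
ls; mkdir -p pics; python3 - <<'E'
from plant import manip, vision, job
import cv2
print(manip.sense())
for n in ["scene","top"]:
    p,d=vision.grab_frame(n); cv2.imwrite(f"pics/{n}0.png",p)
    import numpy as np
    np.save(f"pics/{n}0.npy",d)
    m=vision.camera_model(n); print(n,m)
E
```

```text
pics
{'time': 0.0, 'qpos': array([-5.07002158e+01,  2.05917320e+01,  6.32857938e-01, -1.94964047e-02,
       -7.01372085e+01, -1.65069858e+01]), 'dq': array([ 0.04932682, -0.04695545, -0.06532628,  0.06425058,  0.01343594,
        0.02593973]), 'joint_efforts': array([-1.36983403e-03, -5.83323240e+01,  2.93423206e+01,  6.93677589e+00,
       -6.04270695e-03,  2.88689785e-05]), 'eef_pos': array([ 0.26127987, -0.62186177,  0.24135534]), 'eef_rot': array([ 1.79902670e+02, -9.73031834e-03, -1.57213833e+02]), 'force': array([-0.50331802, -0.30438242,  0.03124089]), 'torque': array([-0.0063616 , -0.01582144, -0.00861467]), 'finger_gap': 0.08514250499830865}
scene {'mtx': array([[460.45273276,   0.        , 324.77580547],
       [  0.        , 460.45273276, 198.52140672],
       [  0.        ,   0.        ,   1.        ]]), 'R': array([[ 0.41048805,  0.91186483,  0.00144731],
       [ 0.56955363, -0.25515196, -0.78134892],
       [-0.71211532,  0.32155871, -0.62409275]]), 't': array([-0.27952445, -0.20297755,  1.41882178])}
top {'mtx': array([[442.50863552,   0.        , 328.02609078],
       [  0.        , 442.50863552, 206.65596492],
       [  0.        ,   0.        ,   1.        ]]), 'R': array([[-0.01804375, -0.99977355,  0.01128163],
       [-0.99283677,  0.01658338, -0.11832214],
       [ 0.11810826, -0.01333579, -0.99291117]]), 't': array([0.05767049, 0.54273911, 1.26639268])}
```

View pics/scene0.png

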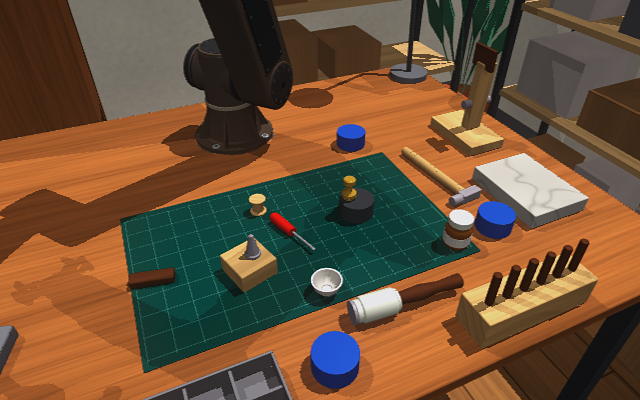

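View pics/top0.png

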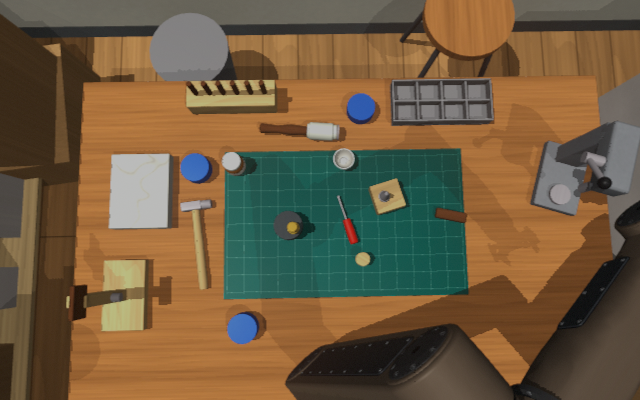

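The dark round block is at about (290,225) in the top view and (356,205) in the scene view, with the brass stamp on it at (293,227) and (349,188). Three blue look-alikes are at top (195,168), (361,108) and (243,328), and they aren't the one meant. I'll enlarge to confirm.

```bash
cat > h.py <<'E'
import numpy as np, cv2
from plant import manip, vision, job
def ray(m,u,v):
    K,R,t=m["mtx"],m["R"],m["t"]
    d=R.T@np.linalg.inv(K)@np.array([u,v,1.]); c=-R.T@t
    return c,d
def onz(m,u,v,z):
    c,d=ray(m,u,v); return c+d*(z-c[2])/d[2]
def proj(m,X):
    p=m["mtx"]@(m["R"]@np.asarray(X,float)+m["t"]); return p[:2]/p[2]
def two(m1,p1,m2,p2):
    c1,d1=ray(m1,*p1); c2,d2=ray(m2,*p2)
    A=np.stack([d1,-d2],1); s=np.linalg.lstsq(A,c2-c1,rcond=None)[0]
    a=c1+s[0]*d1;b=c2+s[1]*d2
    return (a+b)/2, np.linalg.norm(a-b)
def crop(p,u0,v0,w,h,k):
    return cv2.resize(p[v0:v0+h,u0:u0+w],None,fx=k,fy=k,interpolation=cv2.INTER_CUBIC)
E
python3 - <<'E'
from h import *
a=crop(cv2.imread("pics/top0.png"),260,195,60,60,6)
b=crop(cv2.imread("pics/scene0.png"),326,165,60,60,6)
cv2.imwrite("pics/c0.png",np.hstack([a,b]))
E
```

```text
(no output)
```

View pics/c0.png

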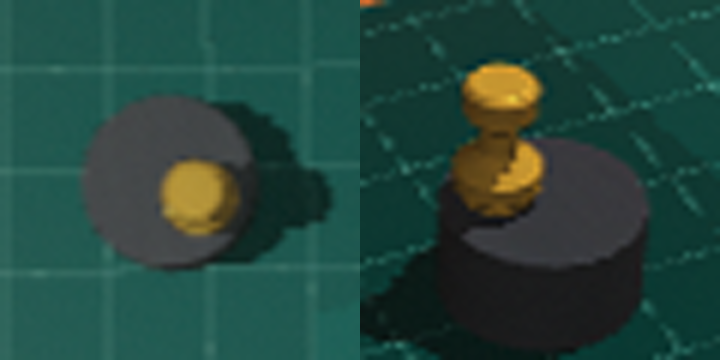

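```bash
python3 - <<'E'
from h import *
T=vision.camera_model("top");S=vision.camera_model("scene")
print(-T["R"].T@T["t"],-S["R"].T@S["t"])
print("block",two(T,(287.7,224.8),S,(356.7,198.6)), onz(T,287.7,224.8,.048),onz(S,356.7,198.6,.048))
print("head",two(T,(292.2,226.2),S,(349.7,179.5)), onz(T,292.2,226.2,.104),onz(S,349.7,179.5,.104))
# overlay
def circ(img,m,c,z,r,col,u0,v0,k):
    a=np.linspace(0,2*np.pi,60)
    p=np.array([proj(m,[c[0]+r*np.cos(t),c[1]+r*np.sin(t),z]) for t in a])
    p=((p-[u0-.5,v0-.5])*k).astype(np.int32)   # cv2.resize pixel centres
    cv2.polylines(img,[p],True,col,1)
for (b,h,z) in [((onz(T,287.7,224.8,.048)+onz(S,356.7,198.6,.048))/2,(onz(T,292.2,226.2,.104)+onz(S,349.7,179.5,.104))/2,0)]:
    ims=[]
    for n,m,u0,v0 in (("top",T,260,195),("scene",S,326,165)):
        im=crop(cv2.imread(f"pics/{n}0.png"),u0,v0,60,60,6)
        circ(im,m,b,.048,.042,(0,0,255),u0,v0,6)
        circ(im,m,h,.104,.015,(255,0,0),u0,v0,6)
        circ(im,m,h,.048+.0115,.018,(0,255,0),u0,v0,6)
        ims.append(im)
    cv2.imwrite("pics/ov0.png",np.hstack(ims))
E
```

```text
[0.3903205  0.06554533 1.32098288] [ 1.24071277 -0.25313611  0.72728466]
block (array([0.49189692, 0.16695897, 0.04390584]), np.float64(0.002411920718420812)) [0.49106352 0.16553704 0.048     ] [0.49674332 0.16560283 0.048     ]
head (array([0.48344067, 0.15029518, 0.09949995]), np.float64(0.0026131953569286043)) [0.48255686 0.14879255 0.104     ] [0.48925307 0.14865913 0.104     ]
```

View pics/ov0.png

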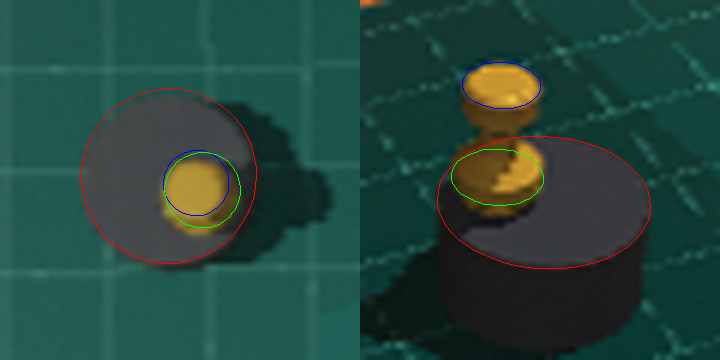

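The crop confirms it: a dark steel block with the brass stamp on it. In both views the stamp sits off centre by about (-8, -17) mm, though absolute x differs by 6 mm between the views. I'll move closer, with the fingers partly closed to make a cradle, and use the wrist camera.

{"op": "servo_tool", "data": {
  "steps": [
    {"dx": -40, "dy": 27, "dz": 0, "spin": -5, "grip": 0.74},
    {"dx": -79, "dy": 54, "dz": 0, "spin": -10, "grip": 0.74},
    {"dx": -119, "dy": 81, "dz": 0, "spin": -16, "grip": 0.74},
    {"dx": -158, "dy": 108, "dz": 0, "spin": -21, "grip": 0.74},
    {"dx": -198, "dy": 135, "dz": 0, "spin": -26, "grip": 0.74},
    {"dx": -238, "dy": 162, "dz": 0, "spin": -31, "grip": 0.74},
    {"dx": -277, "dy": 189, "dz": 0, "spin": -37, "grip": 0.74},
    {"dx": -317, "dy": 216, "dz": 0, "spin": -42, "grip": 0.74}
  ]
}}

```text
time: 0.77
eef_pos: [0.4429, -0.3404, 0.2416]
eef_rot: [179.9, 0.1, -114.9]
force: [-0.3, -0.8, -0.2]
finger_gap: 0.0223
```

{"op": "servo_tool", "data": {
  "steps": [
    {"dx": -35, "dy": 14, "grip": 0.74},
    {"dx": -70, "dy": 28, "grip": 0.74},
    {"dx": -105, "dy": 42, "grip": 0.74},
    {"dx": -140, "dy": 56, "grip": 0.74},
    {"dx": -175, "dy": 70, "grip": 0.74},
    {"dx": -210, "dy": 84, "grip": 0.74},
    {"dx": -245, "dy": 98, "grip": 0.74},
    {"dx": -270, "dy": 109, "grip": 0.74}
  ]
}}

```text
validation failed for argument at $.st...
```

{"op": "servo_tool", "data": {
  "steps": [
    {"dx": -35, "dy": 14, "dz": 5, "grip": 0.74},
    {"dx": -65, "dy": 26, "dz": 10, "grip": 0.74},
    {"dx": -90, "dy": 36, "dz": 15, "grip": 0.74},
    {"dx": -105, "dy": 42, "dz": 20, "grip": 0.74},
    {"dx": -110, "dy": 45, "dz": 20, "grip": 0.74},
    {"dx": -110, "dy": 45, "dz": 20, "grip": 0.74}
  ]
}}

```text
validation failed for argument at $.st...
```

```bash
python3 - <<'E'
from h import *
s=manip.sense();print(s["time"],s["eef_pos"],s["eef_rot"],s["finger_gap"])
m=vision.camera_model("wrist"); np.savez("pics/w1.npz",**m); p,d=vision.grab_frame("wrist"); cv2.imwrite("pics/w1.png",p)
print(m, manip.sense()["time"])
E
```

```text
0.7667 [ 0.44289029 -0.34037601  0.24157569] [ 1.79916995e+02  5.58600843e-02 -1.14915429e+02] 0.022271330004756465
{'mtx': array([[338.15390393,   0.        , 324.31245122],
       [  0.        , 338.15390393, 201.26150514],
       [  0.        ,   0.        ,   1.        ]]), 'R': array([[-0.90698973,  0.42114985,  0.00155701],
       [ 0.40026305,  0.86084615,  0.31421871],
       [ 0.13099282,  0.28561636, -0.94934934]]), 't': array([0.54486281, 0.07557243, 0.41852842])} 0.8167
```

View pics/w1.png

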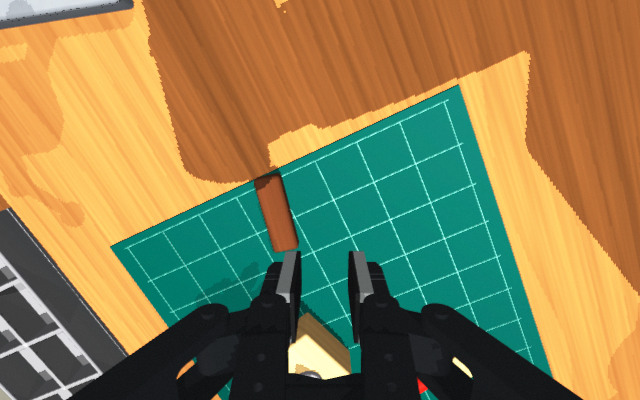

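{"op": "servo_tool", "data": {
  "steps": [
    {"dx": -35, "dy": 14, "dz": 0, "spin": 0, "grip": 0.74},
    {"dx": -70, "dy": 28, "dz": 0, "spin": 0, "grip": 0.74},
    {"dx": -105, "dy": 42, "dz": 0, "spin": 0, "grip": 0.74},
    {"dx": -140, "dy": 56, "dz": 0, "spin": 0, "grip": 0.74},
    {"dx": -175, "dy": 70, "dz": 0, "spin": 0, "grip": 0.74},
    {"dx": -210, "dy": 84, "dz": 0, "spin": 0, "grip": 0.74},
    {"dx": -245, "dy": 98, "dz": 0, "spin": 0, "grip": 0.74},
    {"dx": -270, "dy": 109, "dz": 0, "spin": 0, "grip": 0.74}
  ]
}}

```text
time: 1.48
eef_pos: [0.4585, -0.0427, 0.2424]
eef_rot: [180.0, 0.2, -114.4]
force: [0.7, 0.4, -0.5]
finger_gap: 0.0223
```

```bash
python3 - <<'E'
from h import *
s=manip.sense();print(s["time"],s["eef_pos"],s["eef_rot"],s["finger_gap"])
m=vision.camera_model("wrist"); np.savez("pics/w2.npz",**m); p,d=vision.grab_frame("wrist"); cv2.imwrite("pics/w2.png",p)
print(manip.sense()["eef_pos"])
E
```

```text
1.4833 [ 0.45847361 -0.04270145  0.24240683] [ 1.79995960e+02  1.65351013e-01 -1.14381055e+02] 0.0223000318280435
[ 0.45886106 -0.04024038  0.2424559 ]
```

View pics/w2.png

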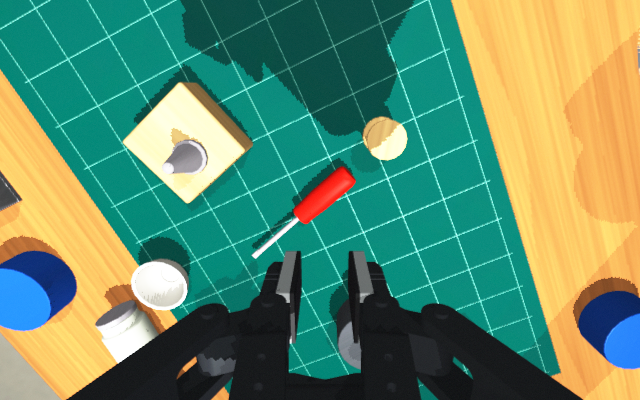

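The wrist camera looks toward the tool's +x and the block is hidden beneath the hand. Pushing along +x would keep the stamp in view, so I'll turn the tool a half turn.

{"op": "servo_tool", "data": {
  "steps": [
    {"dx": -10, "dy": 7, "dz": 0, "spin": -7, "grip": 0.74},
    {"dx": -20, "dy": 14, "dz": 0, "spin": -14, "grip": 0.74},
    {"dx": -30, "dy": 21, "dz": 0, "spin": -21, "grip": 0.74},
    {"dx": -40, "dy": 28, "dz": 0, "spin": -28, "grip": 0.74},
    {"dx": -50, "dy": 35, "dz": 0, "spin": -35, "grip": 0.74},
    {"dx": -60, "dy": 42, "dz": 0, "spin": -42, "grip": 0.74},
    {"dx": -70, "dy": 48, "dz": 0, "spin": -49, "grip": 0.74},
    {"dx": -80, "dy": 54, "dz": 0, "spin": -56, "grip": 0.74}
  ]
}}

```text
time: 2.2
eef_pos: [0.4423, 0.0553, 0.2426]
eef_rot: [-179.8, 0.1, -58.0]
force: [0.3, 0.5, -0.1]
finger_gap: 0.0223
```

{"op": "servo_tool", "data": {
  "steps": [
    {"dx": 0, "dy": 0, "dz": 0, "spin": -7, "grip": 0.74},
    {"dx": 0, "dy": 0, "dz": 0, "spin": -14, "grip": 0.74},
    {"dx": 0, "dy": 0, "dz": 0, "spin": -21, "grip": 0.74},
    {"dx": 0, "dy": 0, "dz": 0, "spin": -28, "grip": 0.74},
    {"dx": 0, "dy": 0, "dz": 0, "spin": -35, "grip": 0.74},
    {"dx": 0, "dy": 0, "dz": 0, "spin": -42, "grip": 0.74},
    {"dx": 0, "dy": 0, "dz": 0, "spin": -49, "grip": 0.74},
    {"dx": 0, "dy": 0, "dz": 0, "spin": -56, "grip": 0.74}
  ]
}}

```text
time: 2.87
eef_pos: [0.442, 0.0551, 0.2424]
eef_rot: [-179.8, -0.0, -1.7]
force: [-0.2, 0.0, 0.4]
finger_gap: 0.0221
```

{"op": "servo_tool", "data": {
  "steps": [
    {"dx": 0, "dy": 0, "dz": 0, "spin": -7, "grip": 0.74},
    {"dx": 0, "dy": 0, "dz": 0, "spin": -14, "grip": 0.74},
    {"dx": 0, "dy": 0, "dz": 0, "spin": -21, "grip": 0.74},
    {"dx": 0, "dy": 0, "dz": 0, "spin": -28, "grip": 0.74},
    {"dx": 0, "dy": 0, "dz": 0, "spin": -35, "grip": 0.74},
    {"dx": 0, "dy": 0, "dz": 0, "spin": -42, "grip": 0.74},
    {"dx": 0, "dy": 0, "dz": 0, "spin": -49, "grip": 0.74},
    {"dx": 0, "dy": 0, "dz": 0, "spin": -56, "grip": 0.74}
  ]
}}

```text
time: 3.53
eef_pos: [0.4418, 0.0549, 0.2421]
eef_rot: [-179.9, -0.2, 54.7]
force: [-0.2, -0.5, -0.8]
finger_gap: 0.0221
```

{"op": "servo_tool", "data": {
  "steps": [
    {"dx": 0, "dy": 0, "dz": 20, "spin": -5, "grip": 0.74},
    {"dx": 0, "dy": 0, "dz": 40, "spin": -10, "grip": 0.74},
    {"dx": 0, "dy": 0, "dz": 50, "spin": -10, "grip": 0.74},
    {"dx": 0, "dy": 0, "dz": 50, "spin": -10, "grip": 0.74}
  ]
}}

```text
time: 3.87
eef_pos: [0.4402, 0.0542, 0.1897]
eef_rot: [-179.8, 0.0, 64.6]
force: [-0.3, -0.8, 0.7]
finger_gap: 0.0223
```

```bash
python3 - <<'E'
from h import *
s=manip.sense();print(s["time"],s["eef_pos"],s["eef_rot"],s["finger_gap"])
m=vision.camera_model("wrist"); np.savez("pics/w3.npz",**m); p,d=vision.grab_frame("wrist"); cv2.imwrite("pics/w3.png",p)
print(manip.sense()["eef_pos"])
E
```

```text
3.8667 [0.44024944 0.054208   0.18974813] [-1.79762536e+02  2.27334119e-02  6.46349325e+01] 0.022312946384539865
[0.44113108 0.05446802 0.19120027]
```

View pics/w3.png

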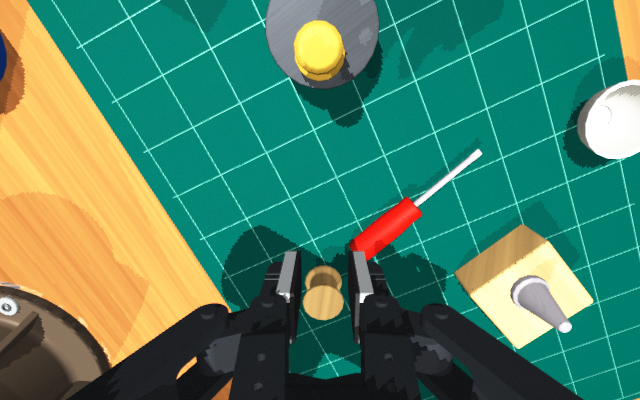

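The stamp is straight ahead at (320,48), the block at (322,38) and the spool below the hand at (323,292). I'll go a bit nearer for a second view.

{"op": "servo_tool", "data": {
  "steps": [
    {"dx": 20, "dy": 0, "dz": 5, "spin": 0, "grip": 0.74},
    {"dx": 40, "dy": 0, "dz": 10, "spin": 0, "grip": 0.74},
    {"dx": 50, "dy": 0, "dz": 15, "spin": 0, "grip": 0.74},
    {"dx": 50, "dy": 0, "dz": 15, "spin": 0, "grip": 0.74}
  ]
}}

```text
time: 4.25
eef_pos: [0.4634, 0.101, 0.1761]
eef_rot: [-179.9, -0.0, 64.7]
force: [-0.7, -0.3, -0.5]
finger_gap: 0.0223
```

```bash
python3 - <<'E'
from h import *
s=manip.sense();print(s["time"],s["eef_pos"],s["eef_rot"],s["finger_gap"])
m=vision.camera_model("wrist"); np.savez("pics/w4.npz",**m); p,d=vision.grab_frame("wrist"); cv2.imwrite("pics/w4.png",p)
print(manip.sense()["eef_pos"])
cv2.imwrite("pics/w4c.png",crop(p,220,0,200,200,3)); 
q=cv2.imread("pics/w3.png");cv2.imwrite("pics/w3c.png",crop(q,250,0,140,120,4))
E
```

```text
4.25 [0.46337844 0.10104803 0.17605937] [-1.79851000e+02 -3.46149873e-02  6.46592380e+01] 0.022337399557704522
[0.46274285 0.10022003 0.17624745]
```

View pics/w4c.png

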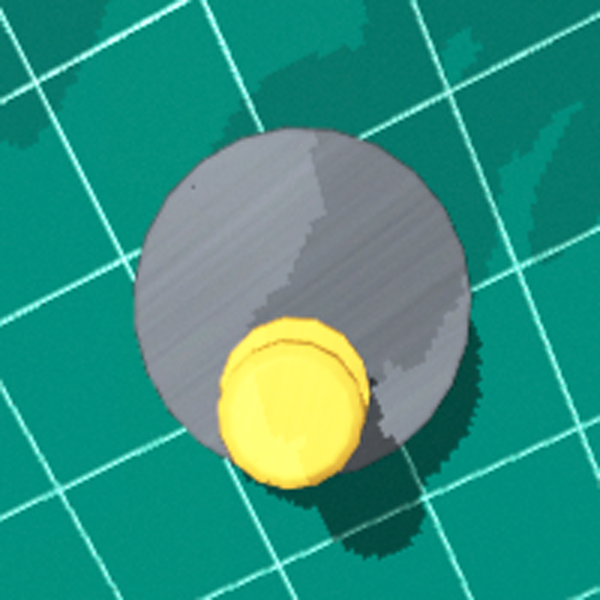

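View pics/w3c.png

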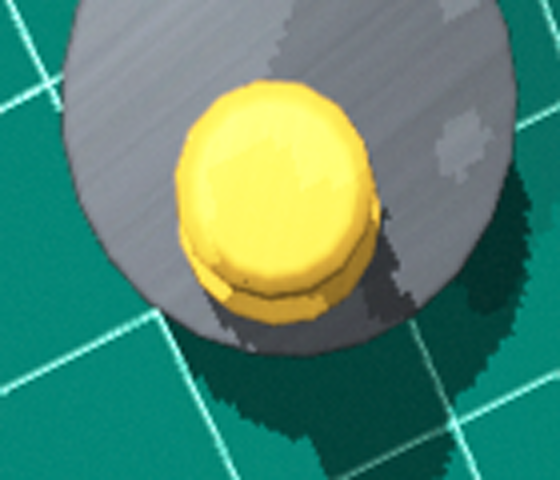

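```bash
cat >> h.py <<'E'
from scipy.optimize import least_squares
A=np.linspace(0,2*np.pi,361)
def ext(m,c,r):
    P=np.array([proj(m,[c[0]+r*np.cos(t),c[1]+r*np.sin(t),c[2]]) for t in A])
    return np.array([P[:,0].min(),P[:,0].max(),P[:,1].min(),P[:,1].max()])
def fit(m,e,r,z=None,c0=(.49,.16,.05)):
    e=np.array(e,float)
    ok=~np.isnan(e)
    if z is None: f=lambda c:(ext(m,c,r)-e)[ok]; return least_squares(f,c0).x
    f=lambda c:(ext(m,[c[0],c[1],z],r)-e)[ok]; s=least_squares(f,c0[:2]);return np.r_[s.x,z],s.fun
def px(e,u0,v0,k):  # crop l,r,t,b -> image
    l,r,t,b=e; return [(l+.5)/k-.5+u0,(r+.5)/k-.5+u0,(t+.5)/k-.5+v0,(b+.5)/k-.5+v0]
E
python3 - <<'E'
from h import *
m=dict(np.load("pics/w4.npz")); m3=dict(np.load("pics/w3.npz"))
b=px((134,471,127,473),220,0,3); h=px((218,367,340,489),220,0,3)
print("block",fit(m,b,.042),fit(m,b,.042,.048)); print("head",fit(m,h,.015),fit(m,h,.015,.104))
h3=px((176,372,80,296),250,0,4); print("head3",fit(m3,h3,.015,.104))
b3=px((62,515,np.nan,355),250,0,4); print("block3",fit(m3,b3,.042,.048))
c=lambda e:((e[0]+e[1])/2,(e[2]+e[3])/2)
print("2view head", two(m,c(h),m3,c(h3)))
B=fit(m,b,.042,.048)[0];H=fit(m,h,.015,.104)[0];print("off",H-B)
B=fit(m3,b3,.042,.048)[0];H=fit(m3,h3,.015,.104)[0];print("off3",H-B)
c=-m["R"].T@m["t"];print(c, m["R"][2])
E
```

```text
block [0.49091647 0.1663129  0.04166779] (array([0.49097017, 0.16623029, 0.048     ]), array([-0.90359094,  0.90147338, -1.58039561,  2.04923524]))
head [0.48163498 0.1497197  0.10047004] (array([0.48189763, 0.15008015, 0.104     ]), array([-0.3215091 ,  0.32108519, -0.50518055,  0.56943551]))
head3 (array([0.48113305, 0.14932184, 0.104     ]), array([-1.03430113,  1.03261162, -0.82739585,  0.95554815]))
block3 (array([0.49078954, 0.16616874, 0.048     ]), array([-1.2156016 ,  1.21256938,  0.12954572]))
2view head (array([0.48158188, 0.15004469, 0.09991912]), np.float64(0.00035320212913045643))
off [-0.00907253 -0.01615014  0.056     ]
off3 [-0.00965649 -0.01684689  0.056     ]
[0.49778125 0.17238451 0.30734793] [-0.13506152 -0.27929953 -0.95065775]
```

The wrist and top views agree: block at (0.491, 0.166), stamp at (0.482, 0.150), so the offset is about 18.7 mm at azimuth 62°. Triangulated heights are 44 and 100 mm against the nominal 48 and 104. I'll descend behind the stamp, stop slightly high, and check the tip height.

{"op": "servo_tool", "data": {
  "steps": [
    {"dx": 5, "dy": -3, "dz": 20, "spin": 2.7, "grip": 0.74},
    {"dx": 10, "dy": -6, "dz": 40, "spin": 2.7, "grip": 0.74},
    {"dx": 10, "dy": -6, "dz": 60, "spin": 2.7, "grip": 0.74},
    {"dx": 10, "dy": -6, "dz": 80, "spin": 2.7, "grip": 0.74},
    {"dx": 10, "dy": -6, "dz": 95, "spin": 2.7, "grip": 0.74},
    {"dx": 10, "dy": -6, "dz": 106, "spin": 2.7, "grip": 0.74},
    {"dx": 10, "dy": -6, "dz": 106, "spin": 2.7, "grip": 0.74},
    {"dx": 10, "dy": -6, "dz": 106, "spin": 2.7, "grip": 0.74}
  ]
}}

```text
time: 4.97
eef_pos: [0.4612, 0.1114, 0.0705]
eef_rot: [-179.8, 0.0, 61.9]
force: [-0.2, 0.9, -1.0]
finger_gap: 0.0221
```

```bash
cat > look.py <<'E'
import sys
from h import *
n=sys.argv[1]
s=manip.sense();print(s["time"],s["eef_pos"].round(4),s["eef_rot"].round(2),s["finger_gap"],s["force"].round(2))
m=vision.camera_model("wrist"); np.savez(f"pics/w{n}.npz",**m); p,d=vision.grab_frame("wrist"); cv2.imwrite(f"pics/w{n}.png",p); np.save(f"pics/wd{n}.npy",d)
q,_=vision.grab_frame("scene"); cv2.imwrite(f"pics/s{n}.png",q)
a=crop(p,220,0,200,300,2); b=crop(q,320,150,80,80,5)
b=cv2.copyMakeBorder(b,0,600-400,0,0,cv2.BORDER_CONSTANT)
cv2.imwrite(f"pics/l{n}.png",np.hstack([a,b]))
E
python3 look.py 5
```

```text
4.9667 [0.4612 0.1114 0.0705] [-1.7982e+02  5.0000e-02  6.1950e+01] 0.022143135617078848 [-0.21  0.86 -1.  ]
```

View pics/l5.png

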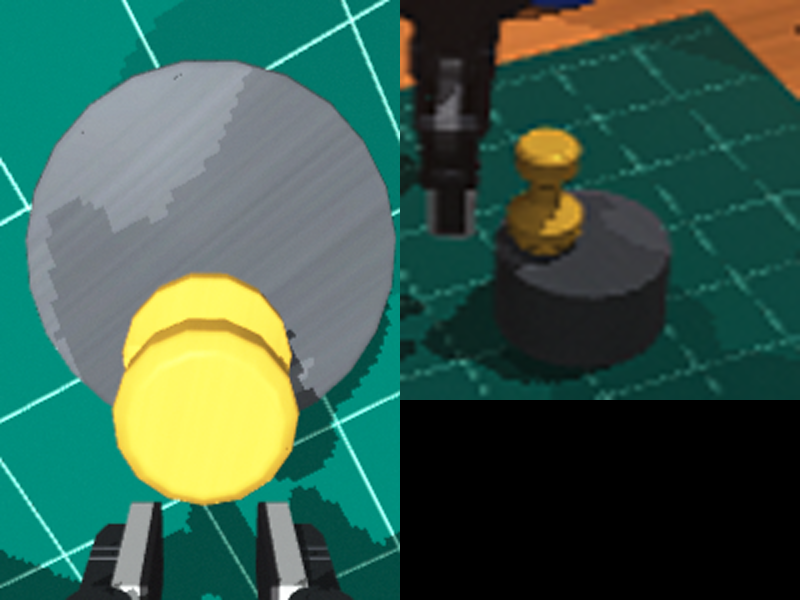

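```bash
python3 - <<'E'
from h import *
S=vision.camera_model("scene")
for z in (.04,.044,.048,.052): print("blk",z,proj(S,[.491,.166,z]).round(2), "meas 356.7,198.6")
ex=np.array([.470,.883]);ey=np.array([.883,-.470])
for z in (.050,.055,.058,.062,.066):
  print(z,[proj(S,np.r_[np.array([.4612,.1114])+a*ex+b*ey,z]).round(1).tolist() for a in(-.011,.011) for b in(.011,.0255)])
cv2.imwrite("pics/s5c.png",crop(cv2.imread("pics/s5.png"),315,175,40,40,14))
d=np.load("pics/wd5.npy");m=dict(np.load("pics/w5.npz"));c,_=ray(m,0,0)
for u,v in((320,80),(260,100),(300,120),(370,60),(322,200),(410,230),(230,20),(287,270),(366,270)):
  k=np.linalg.inv(m["mtx"])@[u,v,1]*d[v,u]; print(u,v,(m["R"].T@(k-m["t"])).round(4))
E
```

```text
blk 0.04 [355.59 199.81] meas 356.7,198.6
blk 0.044 [355.66 198.5 ] meas 356.7,198.6
blk 0.048 [355.74 197.18] meas 356.7,198.6
blk 0.052 [355.81 195.86] meas 356.7,198.6
0.05 [[324.7, 197.9], [324.3, 201.8], [334.0, 198.3], [333.7, 202.2]]
0.055 [[324.7, 196.3], [324.3, 200.1], [334.0, 196.7], [333.7, 200.5]]
0.058 [[324.7, 195.3], [324.3, 199.1], [334.0, 195.7], [333.7, 199.5]]
0.062 [[324.7, 193.9], [324.3, 197.8], [334.0, 194.3], [333.7, 198.2]]
0.066 [[324.7, 192.6], [324.3, 196.4], [334.1, 193.0], [333.8, 196.8]]
320 80 [0.499  0.186  0.0472]
260 100 [0.472  0.1911 0.0481]
300 120 [0.4833 0.1755 0.0485]
370 60 [0.5215 0.1831 0.0469]
322 200 [0.4832 0.1536 0.1036]
410 230 [0.507  0.0807 0.0015]
230 20 [0.4713 0.2359 0.0031]
287 270 [0.4531 0.1277 0.0808]
366 270 [0.4812 0.1127 0.0808]
```

View pics/s5c.png

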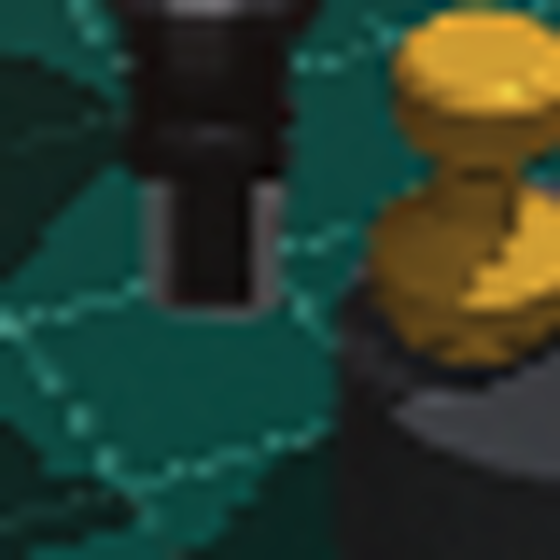

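```bash
python3 - <<'E'
from h import *
d=np.load("pics/wd5.npy");m=dict(np.load("pics/w5.npz"))
ex=np.array([.470,.883]);ey=np.array([.883,-.470]);o=np.array([.4612,.1114])
for u in(291,294,296,353,357,360):
 for v in(250,252,254,258,264):
  k=np.linalg.inv(m["mtx"])@[u,v,1]*d[v,u]; X=m["R"].T@(k-m["t"]); r=X[:2]-o; print(u,v,"tool x %.1f y %.1f z %.1f"%(r@ex*1e3,r@ey*1e3,X[2]*1e3))
for z in(.056,.06,.064): print(z,[proj(m,np.r_[o+.011*ex+b*ey,z]).round(1).tolist() for b in(-.011,.011)])
E
```

```text
291 250 tool x -19.5 y -21.8 z 2.3
291 252 tool x 10.1 y -14.9 z 63.8
291 254 tool x 9.8 y -14.7 z 65.3
291 258 tool x 10.2 y -14.3 z 69.9
291 264 tool x 10.9 y -13.6 z 76.4
294 250 tool x -19.0 y -19.7 z 3.3
294 252 tool x 9.9 y -13.5 z 63.5
294 254 tool x 9.9 y -13.4 z 65.4
294 258 tool x 10.1 y -13.0 z 69.7
294 264 tool x 9.7 y -12.6 z 74.2
296 250 tool x -20.1 y -18.6 z 1.1
296 252 tool x 10.3 y -12.6 z 64.3
296 254 tool x 10.1 y -12.4 z 65.8
296 258 tool x 9.7 y -12.2 z 69.0
296 264 tool x 10.1 y -11.7 z 75.1
353 250 tool x -19.3 y 18.6 z 2.4
353 252 tool x 10.3 y 13.1 z 64.2
353 254 tool x 10.2 y 13.0 z 66.0
353 258 tool x 10.0 y 12.7 z 69.3
353 264 tool x 10.8 y 12.1 z 76.2
357 250 tool x -19.3 y 21.2 z 2.5
357 252 tool x 10.2 y 14.9 z 64.1
357 254 tool x 10.1 y 14.8 z 65.8
357 258 tool x 10.3 y 14.4 z 70.0
357 264 tool x 10.4 y 13.9 z 75.5
360 250 tool x -19.4 y 23.2 z 2.3
360 252 tool x 10.3 y 16.2 z 64.3
360 254 tool x 10.7 y 16.0 z 66.9
360 258 tool x 10.7 y 15.6 z 70.7
360 264 tool x 10.9 y 15.0 z 76.3
0.056 [[300.7, 242.7], [347.3, 242.7]]
0.06 [[300.1, 246.4], [347.8, 246.4]]
0.064 [[299.5, 250.3], [348.4, 250.3]]
```

Wrist depth puts the block top at 48 mm, the stamp top at 104 mm and the fingertips at about 63 mm with TCP at 70.5. I'll lower by 11.5 mm so the tips are about 3.5 mm above the block, then edge forward slowly.

{"op": "servo_tool", "data": {
  "steps": [
    {"dx": 0, "dy": 0, "dz": 6, "spin": 0, "grip": 0.74},
    {"dx": 0, "dy": 0, "dz": 11.5, "spin": 0, "grip": 0.74},
    {"dx": 4, "dy": 0, "dz": 11.5, "spin": 0, "grip": 0.74},
    {"dx": 8, "dy": 0, "dz": 11.5, "spin": 0, "grip": 0.74},
    {"dx": 11, "dy": 0, "dz": 11.5, "spin": 0, "grip": 0.74},
    {"dx": 14, "dy": 0, "dz": 11.5, "spin": 0, "grip": 0.74},
    {"dx": 16, "dy": 0, "dz": 11.5, "spin": 0, "grip": 0.74},
    {"dx": 17, "dy": 0, "dz": 11.5, "spin": 0, "grip": 0.74}
  ]
}}

```text
time: 5.73
eef_pos: [0.4701, 0.1275, 0.0599]
eef_rot: [-179.9, -0.1, 62.0]
force: [0.3, 1.1, -0.4]
finger_gap: 0.0223
```

```bash
python3 look.py 6
```

```text
5.7333 [0.4701 0.1275 0.0599] [-1.7989e+02 -8.0000e-02  6.1980e+01] 0.022323318193090497 [ 0.27  1.14 -0.4 ]
```

View pics/l6.png

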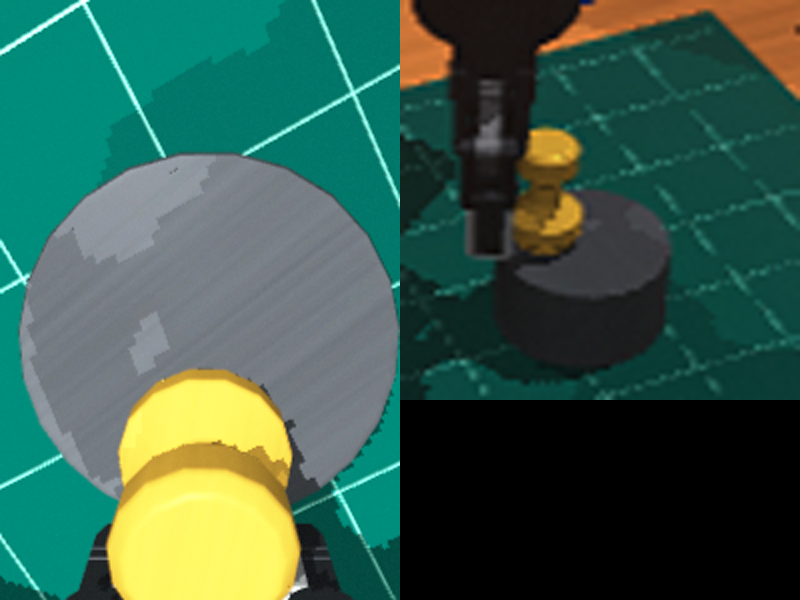

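{"op": "servo_tool", "data": {
  "steps": [
    {"dx": 1.5, "dy": 0, "dz": 0.5, "spin": 0, "grip": 0.74},
    {"dx": 3, "dy": 0, "dz": 0.5, "spin": 0, "grip": 0.74},
    {"dx": 4.5, "dy": 0, "dz": 0.5, "spin": 0, "grip": 0.74},
    {"dx": 6, "dy": 0, "dz": 0.5, "spin": 0, "grip": 0.74},
    {"dx": 7, "dy": 0, "dz": 0.5, "spin": 0, "grip": 0.74},
    {"dx": 7, "dy": 0, "dz": 0.5, "spin": 0, "grip": 0.74}
  ]
}}

```text
time: 6.33
eef_pos: [0.4733, 0.1336, 0.0593]
eef_rot: [-179.9, -0.1, 62.0]
force: [-0.7, -0.2, 0.3]
finger_gap: 0.0225
```

```bash
python3 look.py 7
```

```text
6.3333 [0.4733 0.1336 0.0593] [-1.7988e+02 -8.0000e-02  6.1970e+01] 0.022491015678882145 [-0.75 -0.15  0.26]
```

View pics/l7.png

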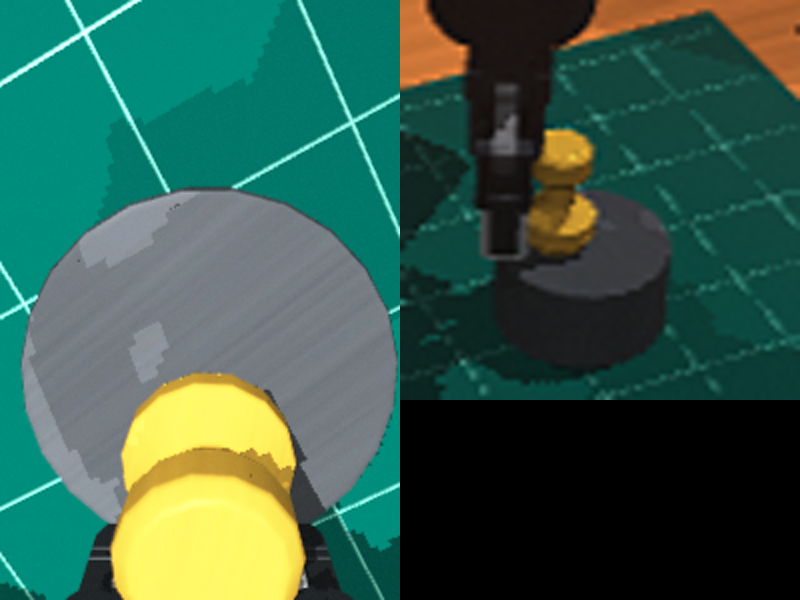

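The stamp slid about 6 mm and is still upright. I'll measure it from the block rim and belly edges in this crop.

```bash
cat > meas.py <<'E'
import sys
from h import *
n=sys.argv[1]; bl=[float(x) for x in sys.argv[2].split(",")]; be=[float(x) for x in sys.argv[3].split(",")]
m=dict(np.load(f"pics/w{n}.npz"))
B,rb=fit(m,px(bl,220,0,2),.042,.048); C,rc=fit(m,px(be,220,0,2),.018,.064)
ex=np.array([.470,.883]);ey=np.array([.883,-.470]);
o=manip.sense()["eef_pos"][:2]
f=lambda P:(((P[:2]-o)@ex*1e3).round(2),((P[:2]-o)@ey*1e3).round(2))
print("block",B.round(4),rb.round(2),f(B)); print("stamp",C.round(4),rc.round(2),f(C)); print("to go x,y",np.array(f(B))-np.array(f(C)))
E
python3 meas.py 7 21,397,187,nan 122,295,374,nan
```

```text
block [0.4905 0.1655 0.048 ] [-1.72  1.72  0.26] (np.float64(36.27), np.float64(0.15))
stamp [0.4855 0.1563 0.064 ] [-1.23  1.22  0.1 ] (np.float64(25.81), np.float64(0.11))
to go x,y [10.46  0.04]
```

About 10.5 mm to go along x, with no sideways error. Push 8.5 mm more, then look.

{"op": "servo_tool", "data": {
  "steps": [
    {"dx": 1.5, "dy": 0, "dz": 0, "spin": 0, "grip": 0.74},
    {"dx": 3, "dy": 0, "dz": 0, "spin": 0, "grip": 0.74},
    {"dx": 4.5, "dy": 0, "dz": 0, "spin": 0, "grip": 0.74},
    {"dx": 6, "dy": 0, "dz": 0, "spin": 0, "grip": 0.74},
    {"dx": 7.5, "dy": 0, "dz": 0, "spin": 0, "grip": 0.74},
    {"dx": 8.5, "dy": 0, "dz": 0, "spin": 0, "grip": 0.74},
    {"dx": 8.5, "dy": 0, "dz": 0, "spin": 0, "grip": 0.74}
  ]
}}

```text
time: 7.02
eef_pos: [0.4775, 0.1413, 0.0594]
eef_rot: [-179.9, -0.1, 62.0]
force: [-0.8, -0.6, 0.1]
finger_gap: 0.022
```

```bash
python3 look.py 8
```

```text
7.0167 [0.4775 0.1413 0.0594] [-1.7989e+02 -9.0000e-02  6.1980e+01] 0.02196153781003443 [-0.81 -0.58  0.13]
```

View pics/l8.png

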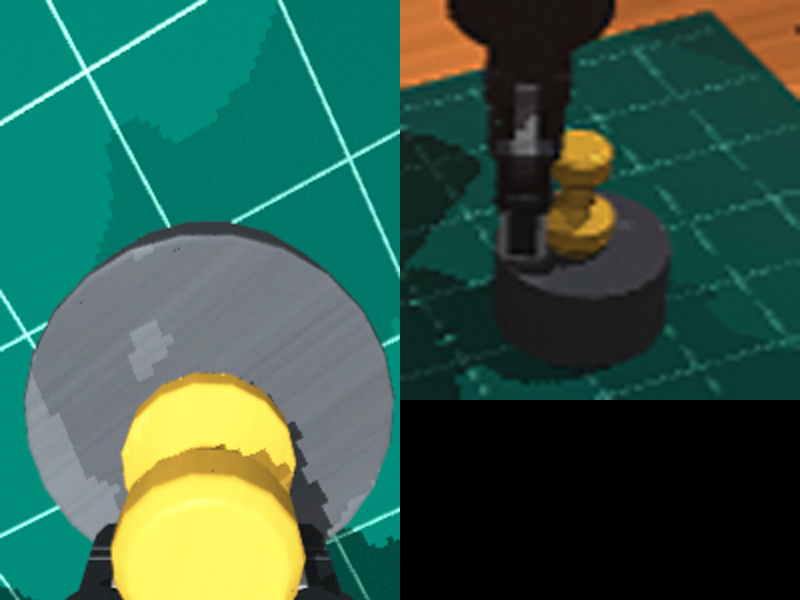

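```bash
python3 meas.py 8 25,393,234,nan 122,295,374,nan
```

```text
block [0.4903 0.1651 0.048 ] [-1.88  1.88  0.29] (np.float64(27.11), np.float64(0.15))
stamp [0.4897 0.164  0.064 ] [-1.21  1.21  0.1 ] (np.float64(25.83), np.float64(0.11))
to go x,y [1.28 0.04]
```

{"op": "servo_tool", "data": {
  "steps": [
    {"dx": 0.7, "dy": 0, "dz": 0, "spin": 0, "grip": 0.74},
    {"dx": 1.4, "dy": 0, "dz": 0, "spin": 0, "grip": 0.74},
    {"dx": 1.4, "dy": 0, "dz": 0, "spin": 0, "grip": 0.74},
    {"dx": 1.4, "dy": 0, "dz": 0, "spin": 0, "grip": 0.74}
  ]
}}

```text
time: 7.45
eef_pos: [0.4781, 0.1425, 0.0594]
eef_rot: [-179.9, -0.1, 62.0]
force: [-1.2, -0.8, -0.6]
finger_gap: 0.0223
```

{"op": "servo_tool", "data": {
  "steps": [
    {"dx": -3, "dy": 0, "dz": 0, "spin": 0, "grip": 0.74},
    {"dx": -8, "dy": 0, "dz": 0, "spin": 0, "grip": 0.74},
    {"dx": -16, "dy": 0, "dz": 0, "spin": 0, "grip": 0.74},
    {"dx": -26, "dy": 0, "dz": 0, "spin": 0, "grip": 0.74},
    {"dx": -36, "dy": 0, "dz": 0, "spin": 0, "grip": 0.74},
    {"dx": -42, "dy": 0, "dz": 0, "spin": 0, "grip": 0.74},
    {"dx": -42, "dy": 0, "dz": 0, "spin": 0, "grip": 0.74}
  ]
}}

```text
time: 8.03
eef_pos: [0.4574, 0.104, 0.0594]
eef_rot: [-179.9, -0.1, 61.9]
force: [-0.2, 0.2, 0.8]
finger_gap: 0.0224
```

{"op": "servo_tool", "data": {
  "steps": [
    {"dx": 0, "dy": 0, "dz": -15, "spin": 0, "grip": 0.74},
    {"dx": 0, "dy": 0, "dz": -35, "spin": 0, "grip": 0.74},
    {"dx": 0, "dy": 0, "dz": -60, "spin": 0, "grip": 0.74},
    {"dx": 0, "dy": 0, "dz": -85, "spin": 0, "grip": 0.74},
    {"dx": 0, "dy": 0, "dz": -105, "spin": 0, "grip": 0.74},
    {"dx": 0, "dy": 0, "dz": -115, "spin": 0, "grip": 0.74},
    {"dx": 0, "dy": 0, "dz": -115, "spin": 0, "grip": 0.74},
    {"dx": 0, "dy": 0, "dz": -115, "spin": 0, "grip": 0.74}
  ]
}}

```text
time: 8.7
eef_pos: [0.4574, 0.1038, 0.1743]
eef_rot: [-179.9, -0.1, 61.9]
force: [0.6, -0.1, -0.5]
finger_gap: 0.0221
```

```bash
python3 look.py 9; python3 - <<'E'
from h import *
cv2.imwrite("pics/w9c.png",crop(cv2.imread("pics/w9.png"),220,0,200,200,3))
E
```

```text
8.7 [0.4574 0.1038 0.1743] [-1.7988e+02 -1.4000e-01  6.1900e+01] 0.022061706511691516 [ 0.62 -0.07 -0.53]
```

View pics/l9.png

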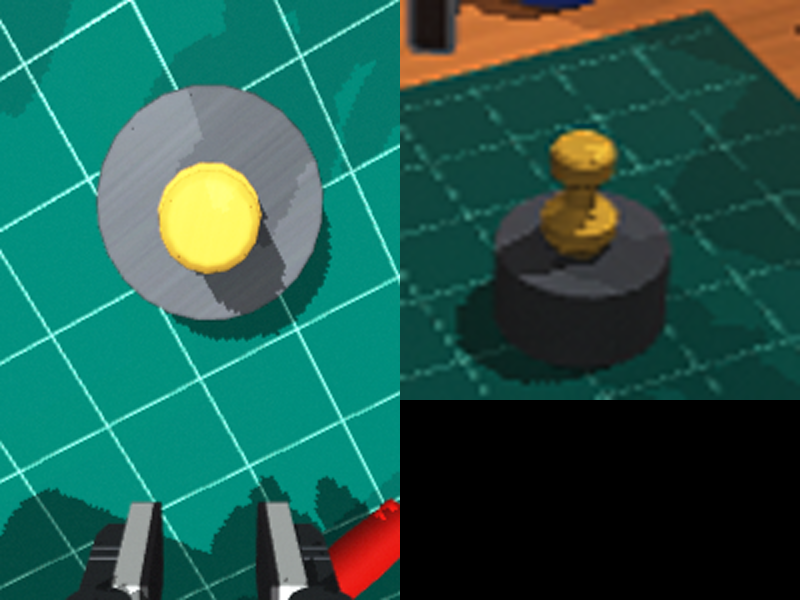

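View pics/w9c.png

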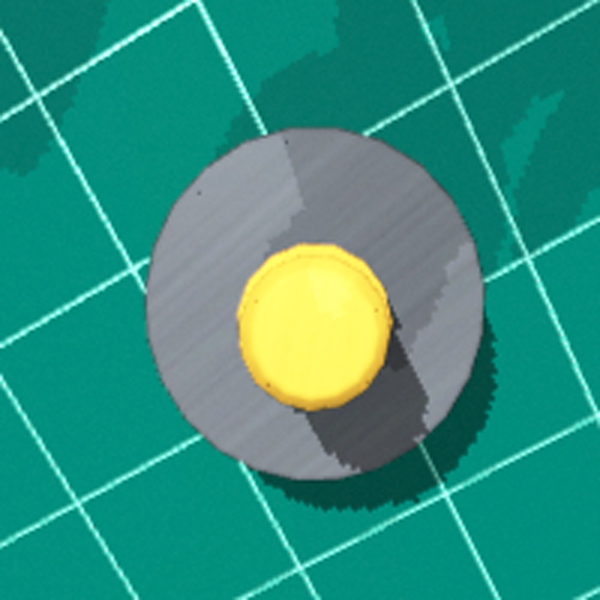

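The stamp stands upright and free. It sits at (315,325) in the wrist crop, with the block at (316,303). I'll measure the offset from several views.

```bash
python3 - <<'E'
from h import *
m=dict(np.load("pics/w9.npz"))
b=px((147,485,127,480),220,0,3)
B,r=fit(m,b,.042,.048);print("block",B,r)
for zz,rr,e in((.104,.015,(239,389,252,409)),(.064,.018,(238,392,242,np.nan))):
  H,r=fit(m,px(e,220,0,3),rr,zz);print("stamp",H,r,"off mm",((H-B)[:2]*1e3).round(2))
# depth
d=np.load("pics/wd9.npy");v,u=np.mgrid[0:400,0:640]
P=np.stack([u,v,np.ones_like(u)],-1)@np.linalg.inv(m["mtx"]).T*d[...,None]
X=(P-m["t"])@m["R"]
near=np.hypot(X[...,0]-.491,X[...,1]-.166)<.06
for lo,hi in((.100,.108),(.044,.052)):
  k=near&(X[...,2]>lo)&(X[...,2]<hi); q=X[k]; h=cv2.minEnclosingCircle(q[:,:2].astype(np.float32)*1000); print(lo,k.sum(),np.median(q,0).round(4),h)
p,_=vision.grab_frame("top");cv2.imwrite("pics/t9.png",p)
q=cv2.imread("pics/s9.png")
cv2.imwrite("pics/ts9.png",np.hstack([crop(p,265,200,50,50,8),crop(q,331,170,50,50,8)]))
E
```

```text
block [0.49091049 0.165568   0.048     ] [-1.0566536   1.05414171 -0.77524844  1.07373691]
stamp [0.48982025 0.16425832 0.104     ] [-1.0105101   1.00946905 -0.6778309   0.79390589] off mm [-1.09 -1.31]
stamp [0.48974934 0.16383271 0.064     ] [-0.43702614  0.43669331  0.01914068] off mm [-1.16 -1.74]
0.1 2004 [0.4898 0.1642 0.1033] ((489.3974914550781, 163.7769012451172), 14.784695625305176)
0.044 8199 [0.494  0.1715 0.0477] ((490.70501708984375, 165.85948181152344), 41.99143981933594)
```

View pics/ts9.png

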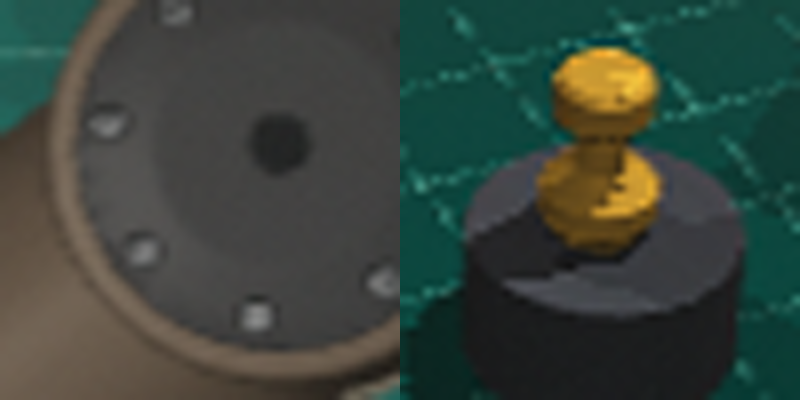

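```bash
python3 - <<'E'
from h import *
S=vision.camera_model("scene")
b=px((65,342,144,314),331,170,8);h=px((152,258,46,np.nan),331,170,8)
B=fit(S,b,.042,.048);H=fit(S,h,.015,.104);print(B,H,(H[0]-B[0])*1e3)
h=px((137,262,np.nan,np.nan),331,170,8)
s=manip.sense();o=s["eef_pos"][:2];y=np.radians(s["eef_rot"][2]);ex=np.array([np.cos(y),np.sin(y)]);ey=np.array([np.sin(y),-np.cos(y)])
for n,P in(("blk",[.4908,.1657]),("stamp",[.4896,.164]),("lastTCP",[.4781,.1425])):
  r=np.array(P)-o;print(n,(r@ex*1e3).round(1),(r@ey*1e3).round(1))
print(s["eef_pos"])
E
```

```text
(array([0.49336161, 0.16541078, 0.048     ]), array([-0.45013049,  0.44874914, -0.47646123,  0.38146077])) (array([0.49409329, 0.16282861, 0.104     ]), array([ 0.06550972, -0.06543311,  0.00252109])) [ 0.73168151 -2.58216438 56.        ]
blk 71.0 0.6
stamp 69.0 0.4
lastTCP 44.6 0.3
[0.45681596 0.10333733 0.17308541]
```

Wrist and scene views both show the stamp about 2 mm short along the push line. I'll go back down for one more small touch.

{"op": "servo_tool", "data": {
  "steps": [
    {"dx": 0, "dy": 0.5, "dz": 25, "spin": 0, "grip": 0.74},
    {"dx": 0, "dy": 0.5, "dz": 50, "spin": 0, "grip": 0.74},
    {"dx": 0, "dy": 0.5, "dz": 75, "spin": 0, "grip": 0.74},
    {"dx": 0, "dy": 0.5, "dz": 100, "spin": 0, "grip": 0.74},
    {"dx": 0, "dy": 0.5, "dz": 112, "spin": 0, "grip": 0.74},
    {"dx": 10, "dy": 0.5, "dz": 114, "spin": 0, "grip": 0.74},
    {"dx": 25, "dy": 0.5, "dz": 114, "spin": 0, "grip": 0.74},
    {"dx": 25, "dy": 0.5, "dz": 114, "spin": 0, "grip": 0.74}
  ]
}}

```text
time: 9.52
eef_pos: [0.4711, 0.1278, 0.0596]
eef_rot: [-179.9, -0.0, 62.0]
force: [1.6, 1.2, 1.3]
finger_gap: 0.0218
```

```bash
python3 - <<'E'
from h import *
s=manip.sense();o=s["eef_pos"][:2];y=np.radians(s["eef_rot"][2]);ex=np.array([np.cos(y),np.sin(y)]);ey=np.array([np.sin(y),-np.cos(y)])
for n,P in(("blk",[.4908,.1657]),("stamp",[.4896,.164]),("lastTCP",[.4781,.1425])):
  r=np.array(P)-o;print(n,(r@ex*1e3).round(1),(r@ey*1e3).round(1))
print(s["eef_pos"],s["eef_rot"],s["force"])
E
```

```text
blk 42.7 -0.4
stamp 40.7 -0.6
lastTCP 16.3 -0.7
[0.47105684 0.12778658 0.05958252] [-1.79877928e+02 -1.13532807e-02  6.19896510e+01] [1.57403996 1.23570887 1.34314051]
```

{"op": "servo_tool", "data": {
  "steps": [
    {"dx": 4, "dy": -0.4, "dz": 0, "spin": 0, "grip": 0.74},
    {"dx": 8, "dy": -0.4, "dz": 0, "spin": 0, "grip": 0.74},
    {"dx": 11, "dy": -0.4, "dz": 0, "spin": 0, "grip": 0.74},
    {"dx": 13.5, "dy": -0.4, "dz": 0, "spin": 0, "grip": 0.74},
    {"dx": 15, "dy": -0.4, "dz": 0, "spin": 0, "grip": 0.74},
    {"dx": 16.5, "dy": -0.4, "dz": 0, "spin": 0, "grip": 0.74},
    {"dx": 18.2, "dy": -0.4, "dz": 0, "spin": 0, "grip": 0.74},
    {"dx": 18.2, "dy": -0.4, "dz": 0, "spin": 0, "grip": 0.74}
  ]
}}

```text
time: 10.18
eef_pos: [0.479, 0.1439, 0.0596]
eef_rot: [-179.9, 0.0, 62.0]
force: [-1.2, 0.2, 1.9]
finger_gap: 0.0221
```

```bash
python3 look.py 10
```

```text
10.1833 [0.479  0.1439 0.0596] [-1.7986e+02  2.0000e-02  6.1980e+01] 0.022070279504168705 [-1.23  0.21  1.91]
```

View pics/l10.png

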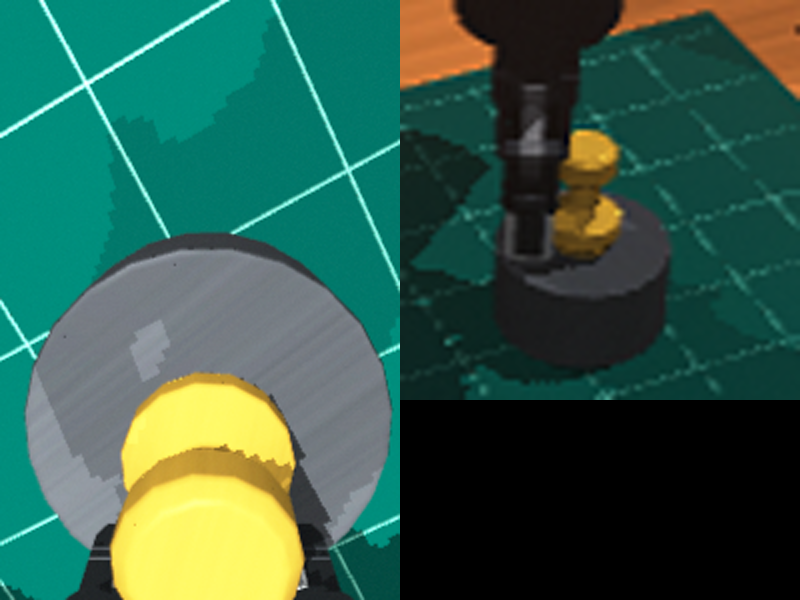

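Slid another ~1.6 mm. I'll retract and measure with the hand clear.

{"op": "servo_tool", "data": {
  "steps": [
    {"dx": -3, "dy": 0, "dz": 0, "spin": 0, "grip": 0.74},
    {"dx": -8, "dy": 0, "dz": 0, "spin": 0, "grip": 0.74},
    {"dx": -16, "dy": 0, "dz": 0, "spin": 0, "grip": 0.74},
    {"dx": -26, "dy": 0, "dz": 0, "spin": 0, "grip": 0.74},
    {"dx": -36, "dy": 0, "dz": 0, "spin": 0, "grip": 0.74},
    {"dx": -42, "dy": 0, "dz": 0, "spin": 0, "grip": 0.74},
    {"dx": -42, "dy": 0, "dz": 0, "spin": 0, "grip": 0.74}
  ]
}}

```text
time: 10.87
eef_pos: [0.4583, 0.1053, 0.0596]
eef_rot: [-179.8, 0.0, 61.9]
force: [-0.1, 0.7, -1.2]
finger_gap: 0.0219
```

{"op": "servo_tool", "data": {
  "steps": [
    {"dx": 0, "dy": 0, "dz": -15, "spin": 0, "grip": 0.74},
    {"dx": 0, "dy": 0, "dz": -35, "spin": 0, "grip": 0.74},
    {"dx": 0, "dy": 0, "dz": -60, "spin": 0, "grip": 0.74},
    {"dx": 0, "dy": 0, "dz": -85, "spin": 0, "grip": 0.74},
    {"dx": 0, "dy": 0, "dz": -105, "spin": 0, "grip": 0.74},
    {"dx": 0, "dy": 0, "dz": -115, "spin": 0, "grip": 0.74},
    {"dx": 0, "dy": 0, "dz": -115, "spin": 0, "grip": 0.74},
    {"dx": 0, "dy": 0, "dz": -115, "spin": 0, "grip": 0.74}
  ]
}}

```text
time: 11.53
eef_pos: [0.4586, 0.1053, 0.1746]
eef_rot: [-179.9, -0.0, 61.9]
force: [-0.2, 0.4, 0.2]
finger_gap: 0.0223
```

```bash
python3 look.py 11; python3 - <<'E'
from h import *
m=dict(np.load("pics/w11.npz"))
cv2.imwrite("pics/w11c.png",np.hstack([crop(cv2.imread("pics/w11.png"),250,20,125,150,3),crop(cv2.imread("pics/s11.png"),331,170,50,50,8)[:,:][:400] if 0 else cv2.resize(crop(cv2.imread("pics/s11.png"),331,170,50,50,8),(450,450))]))
d=np.load("pics/wd11.npy");v,u=np.mgrid[0:400,0:640]
P=np.stack([u,v,np.ones_like(u)],-1)@np.linalg.inv(m["mtx"]).T*d[...,None]
X=(P-m["t"])@m["R"]
near=np.hypot(X[...,0]-.491,X[...,1]-.166)<.06
for lo,hi in((.100,.108),(.044,.052)):
  k=near&(X[...,2]>lo)&(X[...,2]<hi); q=X[k]; h=cv2.minEnclosingCircle(q[:,:2].astype(np.float32)*1000); print(lo,k.sum(),np.median(q,0).round(4),h)
E
```

```text
11.5333 [0.4586 0.1053 0.1746] [-1.7985e+02 -3.0000e-02  6.1900e+01] 0.02225418135519863 [-0.24  0.42  0.19]
0.1 1992 [0.4907 0.1655 0.1033] ((490.4302978515625, 165.17013549804688), 14.790763854980469)
0.044 8133 [0.4934 0.1706 0.0477] ((490.5794982910156, 165.73219299316406), 41.955265045166016)
```

View pics/w11c.png

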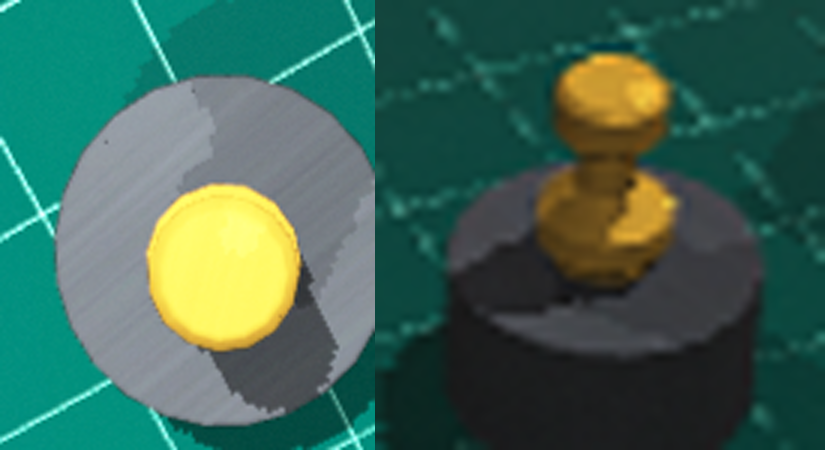

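Depth circles put the stamp axis within about 0.6 mm of the block centre, and it is upright. I'll take the hand well away and do a final check on the whole bench.

{"op": "servo_tool", "data": {
  "steps": [
    {"dx": -25, "dy": 0, "dz": -10, "spin": 0, "grip": 0.74},
    {"dx": -50, "dy": 8, "dz": -25, "spin": 0, "grip": 0.74},
    {"dx": -80, "dy": 16, "dz": -40, "spin": 0, "grip": 0.74},
    {"dx": -110, "dy": 24, "dz": -55, "spin": 0, "grip": 0.74},
    {"dx": -140, "dy": 32, "dz": -70, "spin": 0, "grip": 0.74},
    {"dx": -170, "dy": 40, "dz": -70, "spin": 0, "grip": 0.74},
    {"dx": -200, "dy": 45, "dz": -70, "spin": 0, "grip": 0.74},
    {"dx": -200, "dy": 45, "dz": -70, "spin": 0, "grip": 0.74}
  ]
}}

```text
time: 12.3
eef_pos: [0.4015, -0.0959, 0.2426]
eef_rot: [-179.7, 0.2, 61.7]
force: [0.0, 0.5, -1.0]
finger_gap: 0.0222
```

```bash
python3 - <<'E'
from h import *
for i in range(2):
  p,_=vision.grab_frame("top");q,_=vision.grab_frame("scene")
cv2.imwrite("pics/tF.png",p);cv2.imwrite("pics/sF.png",q)
a=crop(p,260,195,60,60,6);b=crop(q,326,165,60,60,6)
cv2.imwrite("pics/cF.png",np.hstack([a,b]))
s=manip.sense();print(s["time"],s["eef_pos"],s["force"],s["dq"].round(2))
E
```

```text
12.5 [ 0.40365396 -0.09257674  0.24290977] [0.55449001 0.74566782 0.4786819 ] [ 1.02 -0.01  0.32  0.12 -0.08  0.05]
```

View pics/sF.png

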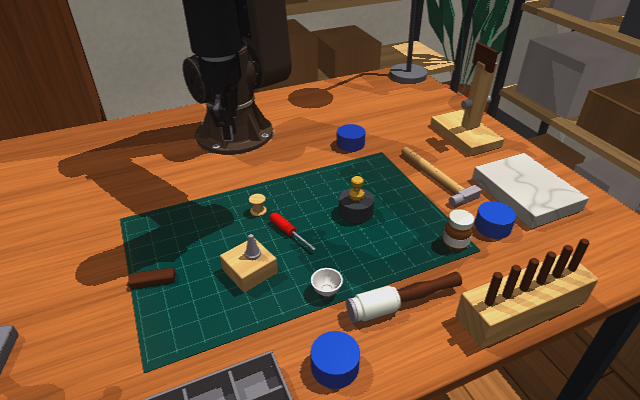

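View pics/cF.png

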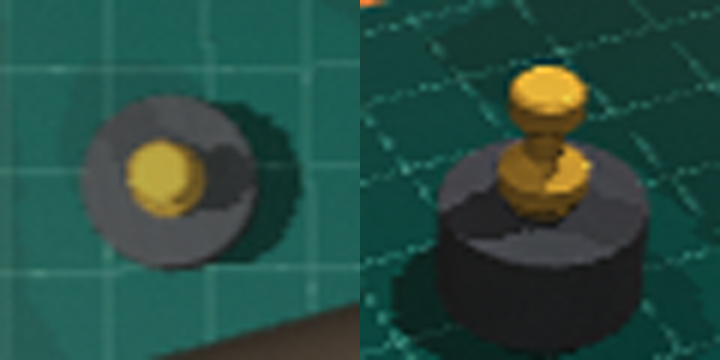

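The bench looks unchanged. The stamp stands at (357,188) in the scene view, upright and centred, and the top view agrees to within about 1 mm. Handing in.

```bash
python3 -c "
from plant import job
print(job.sign_off())"
```

```text
the job is handed in; nothing more can be done
None
```

The stamp now stands upright in the middle of the dark round block. I handed the job in after about 12.5 s of the 51 s allowed. I slid it about 19 mm with four low pushes on the belly, using two fingertips set about 22 mm apart as a cradle. It was never gripped or lifted, and I then drew the hand back and well away.

**Centring:** with the hand clear, wrist-camera depth puts the stamp's axis about 0.6 mm from the block centre. The top view agrees to within about 1 mm.

**Rest of the bench:** the final scene picture shows everything else in its place, and the wrist force stayed at about 2–3 N in every reading.

**Disagreements:**
- **Position in x:** the scene camera read about 3–6 mm farther from the robot than the other views, so I used offsets within one picture.
- **Heights:** triangulation came out about 4 mm low, but wrist depth matched the given 48 and 104 mm.
- **First finish:** it was 2 mm short, which one more touch corrected.

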